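# Hang a medal carrier in the notch of a lacquer-drying rail

### The arm

A 6-joint arm with a two-finger parallel gripper is mounted at the origin on the work surface. World frame = base frame: x ahead of the robot, y to its left, z up, the work surface at z = 0. Lengths are in m, angles in degrees, forces in N, time in s.
With the tool pointing down it reaches from about 0.4 to 0.825 m from the base axis. Payload 7 kg.
Tool frame: the origin (TCP) lies between the finger pads, 19 mm behind the fingertips; this is the grasp point; z points along the fingers, y is the line along which they close (so a half turn about z gives the same grasp; the last joint's range is limited). The gripper opens to 88 mm and grips with 3 to 60 N. Pads are 19 mm wide; open, the fingers measure 130 mm over their backs; the gripper's body (78 mm by 193 mm) begins 47 mm behind the grasp point.
Start: joints at [-58.551, 20.546, 0.682, 0, -70.136, -16.507], TCP at [0.174, -0.652, 0.245] pointing down, gripper open.
Joint ranges: [-176.03, 176.03], [-82.01, 121.73], [-58.28, 71.71], [-173.87, 95.51], [-174.79, -0.11], [-173.66, 173.66]. Speed limits (degrees/s): [136.94, 136.94, 172.46, 180, 180, 180].

### API

Orientations are given as [roll, pitch, yaw] about the fixed x, y, z axes, in that order (R = Rz(yaw) Ry(pitch) Rx(roll)).
In Python, from plant import r gives the robot as it stands. The module is installed in compiled form; this text tells all that it offers.
- The arm moves only by the tool jog_arm, never from a script. Its argument "deltas" is a list that holds one entry, the list of rows, each a list of 5 numbers: the opening, from -1 (shut) to 1 (fully open), then the shift along the world's x, y, z in cm, then the turn about the world's z in rad. In form: [[[claw, dx, dy, dz, turn], ...]]. A call has 1 to 8 rows; each row shifts and turns the commanded pose from where the row before left it; what a row does not reach is not made up. A row lasts 1/8 s, in which the tool goes at most 62.5 mm and 10.7 degrees, less where a joint would pass 70% of its speed; a pose out of reach is approached as far as the arm can. A call with a gripper value outside its range is refused whole. The fingers move at their own pace and stop on an object; "force" is the grip in N (left out, the last holds). Time passes only in rows, so rows that do not move let the fingers close. It gives the time, the measured TCP pose, the force, the opening and the grip force at its end, in the units of the state.
- r.get_state(): the state, without advancing time (a new reading comes with each control period).
- r.capture(name): name is "side" or "top" or "wrist"; returns the picture (384x512x3 uint8, blue, green, red); there is no depth.
- r.camera_info(name): a dict with "fx", "fy", "cx", "cy" (pixels), "view" (4x4, takes a point from world to camera coordinates). Camera axes: x right, y up, looking along -z (the intrinsics and any distortion apply to the point x, -y, -z); pixel columns grow to the right and rows downward; lengths in m; the calibration is good to about 2 mm. The wrist camera is an equidistant fisheye: a pixel r from the principal point sees the ray r / f radians off the axis. A picture is of the moment at which its call begins: read the wrist's pose just before it. camera_info takes no time and is no camera call; for the wrist camera it gives the pose at the moment of the call.
- r.close_job(): hands the job in; it is judged then, once.
The state is a dict: "time_s": time; "joints": joint angles; "qd": joint speeds; "joint_torque": joint torques, N m; "tcp_pos": TCP position; "eef_rot": TCP orientation; "contact_force": force on the tool from outside, world axes, zero at the start; "moment": the same for the moment, N m; "gripper_width": finger opening in m; "gripper_force": force on a finger pad.
Only numpy, scipy, OpenCV 4.12 (cv2) and the standard library are available. Lean on these libraries where they do the work, as an engineer would, in place of code of your own. Each camera call takes 0.05 s, during which the arm holds its last target. There are 200 camera calls.

### The job

Take the hooked medal carrier out of its wooden block and hang it on the raised drying rail: lift its hook over the rail's anti-jump lip, lower it gently until the tongue is in the channel behind the lip, and feel along the channel for the one notch until the tongue drops fully home and the carrier hangs by its bridge on the lip. Press only lightly on the rail at all times (well under 15 N), never drop the carrier, leave everything else where it is, and let go at the end.

Things in the scene. Friction and masses are not known exactly. Their poses are not given: they have to be found in the camera images.
- carrier: Hooked carrier: loose brass plate with a round medal on its face, 0.25 to 0.38 kg, standing upright in block_a. Origin: centre of the plate's bottom edge; x out of the medal's face, z up the plate. Plate 6 mm thick (x), 44 wide (y), 90 tall; medal disc 38 mm across, 10 thick, on the +x face. A hook (see tongue_tip) and a grip tab (see grip_tab) are on its top.
- tongue_tip (a point): Centre of the lower end of the hook's tongue (carrier frame -18, 0, 72 mm; same axes). From the plate's top a bridge (z 90 to 98 mm, 24 mm wide in y) runs back to x = -21 mm; from its end the tongue hangs down (x -21 to -15 mm, 20 mm wide in y, z 72 to 90 mm), leaving a throat 12 mm wide (x -15 to -3 mm), 18 mm deep, open downward.
- grip_tab (a point): Point to hold in the grip tab (carrier frame -9, 0, 122 mm; same axes). The tab stands on the bridge, 12 mm (x) by 24 mm (y), z 98 to 138 mm; a TCP here leaves the fingertips 5 mm above the bridge.
- plain_plate: Look-alike in block_b: same plate, disc and tab (tab centred on the plate, top at 138 mm), but no hook. A bystander. Origin and axes as the carrier's.
- block_a: Fixed wooden block 70 x 70 x 38 mm with a slot (8 mm in x, 48 mm in y, 28 mm deep) in which the carrier stands; origin under its centre.
- block_b: The other block, alike, in which the plain plate stands.
- stand: Drying-rail stand, fixed. Origin on the table under the middle of the lip's thickness; x points out of the rail's open side, where carriers hang, away from the robot. Posts 14 mm square, 154 mm high, at x = -42, y = -120 and 120 mm, carry an aluminium rail 320 mm long along y. A foot plate 12 mm high covers x -60 to 10 mm, y -150 to 150 mm.
- stand_mid (a point): Point 145 mm above the stand's origin (axes as the stand's). The rail is clamped by hand, its place not measured: the top of its lip lies 137 to 153 mm above the table (145 in the middle), and the centre of its notch at y = -17 to 17 mm in the stand's frame. On its rubber mounts the rail sinks 1 mm per 4 N of load.
- rail_section (a point): Same point; it describes the rail's section (stand frame x; heights from the lip's top). Anti-jump lip x -3 to 3 mm, its front face going down 70 mm as an apron; behind it a channel x -17 to -3 mm with its floor 10 mm below the lip's top; then a back wall 6 mm thick, 2 mm higher than the lip.
- rail_notch (a point): Same point; it describes the notch, not its place. The channel floor has one notch, 24 mm long in y, square-edged, over the channel's full width. The tongue drops in until the bridge sits on the lip: tongue tip then 18 mm below the lip's top, 8 mm below the floor. Another carrier, fixed to the rail, hangs 135 mm to the -y side of the notch, tab top 48 mm above the lip.
- pad (a joint): Travel (m) of the small sprung plastic pad in the bottom of the notch: 0 when the notch is empty, 8 mm at most; its top lies 2 mm below the channel floor and it takes 0.2 N per mm. It reads 4 to 6 mm with a carrier fully home, and does not move for a carrier riding on the channel floor.
- stamp_a: Bystander: small brass medal on a square foot, 26 x 26 mm, about 57 mm tall, loose on the table; origin under its foot.
- stamp_b: Bystander: a like one, about 51 mm tall.
- stamp_c: Bystander: a like one, about 59 mm tall.
- mug: Bystander: blue ceramic mug, 84 mm wide, 90 mm tall, standing on the table; origin under its centre.
- graver: Bystander: engraver's hand tool, 160 mm long, lying on the table.
- brush: Bystander: brush, 180 mm long, lying on the table.
- tape: Bystander: white ring of tape, 70 mm across, 18 mm high, lying on the table.

How it is judged (in metres and radians):
On the way, in this order (a step that is already met when the one before it is completed fails the run):
1. the carrier is held in the fingers, out of its block (contact force between the fingers and carrier above 1 N and z of carrier in the frame of block_a above 0.045 m), for 0.1 s.
2. the tongue is home in the notch, bearing on the pad (value of joint pad above 0.003 m), for 0.1 s.
At the end, for the whole second after the job is handed in: The carrier hangs in the notch: pad pressed more than 3 mm, tongue in the channel behind the lip (stand frame x -18 to -2 mm, y within 25 mm of the middle), plate within 0.15 rad of upright and of the rail's direction, its weight on the rail, at rest (value of joint pad above 0.003 m and angle between carrier's own z axis and vertical below 0.15 rad and contact force between carrier and rail above 1 N and x of tongue_tip in the frame of stand between -0.018 and -0.002 m and y of tongue_tip in the frame of stand between -0.025 and 0.025 m and angle between the y axis of carrier and the y axis of stand, either way round below 0.15 rad and linear speed of carrier below 0.02 m/s); the robot touches nothing.
It fails at once if the carrier is pressed or knocked on the rail with more than 15 N (contact force between carrier and rail above 15 N).
It fails at once if the robot pushes the rail or stand with more than 10 N (contact force between any of the fingers, the arm and stand above 10 N or contact force between any of the fingers, the arm and rail above 10 N).
It fails at once if another thing is moved more than 20 mm (distance of any of plain_plate, stamp_a, stamp_b, stamp_c, mug, graver, brush, tape from where it was at the start of the episode above 0.02 m).
It fails at once if the carrier is dropped: it falls faster than 0.6 m/s out of the fingers (linear speed of carrier above 0.6 m/s and contact force between the fingers and carrier below 0.2 N).
It also fails if it takes over 64 s, if anything falls off the work surface, if the arm or the gripper's body presses on something with over 40 N, if the wrist force passes 120 N, or if a joint passes its speed limit or range.

## Working session

There is one attempt and no reset: what is moved stays moved. The work goes in short steps, Python scripts to look and compute and a tool call to move; the robot and the scene stay as the last step left them, time stands still between calls to the robot, and variables do not carry over. Pictures are saved under pics/ and viewed, at most 10 in all, crops included, and the job is handed in when it is done.

Besides the shell and the picture viewer there is one more tool, called after ">>>" as a command line: name --argument value ..., lists and objects as JSON in quotes. jog_arm: Moves the arm, as the interface text tells. Its arguments: {"type":"object","properties":{"deltas":{"type":"array"},"force":{"type":"number"}},"required":["deltas"]}

```bash
mkdir -p pics; python3 - <<'E'
from plant import r
import cv2,numpy as np
s=r.get_state();print({k:np.round(v,3) for k,v in s.items()})
a=[]
for n in("side","top"):
    i=r.capture(n);cv2.imwrite(f"pics/{n}0.png",i)
    c=r.camera_info(n);print(n,{k:np.round(v,4).tolist() for k,v in c.items()})
E
```

```text
{'time_s': np.float64(0.0), 'joints': array([-5.8551e+01,  2.0591e+01,  6.3300e-01, -2.3000e-02, -7.0134e+01,
       -1.6506e+01]), 'qd': array([ 0.06 ,  0.022,  0.032, -0.065,  0.012, -0.019]), 'joint_torque': array([-1.0000e-03, -5.8272e+01,  2.9305e+01,  6.9980e+00,  7.0000e-03,
       -0.0000e+00]), 'tcp_pos': array([ 0.174, -0.652,  0.244]), 'eef_rot': array([ 1.79906e+02, -5.00000e-03, -1.65064e+02]), 'contact_force': array([-0.157, -0.347, -0.159]), 'moment': array([-0.003,  0.007, -0.054]), 'gripper_force': np.float64(0.0), 'gripper_width': np.float64(0.088)}
side {'fx': 495.2028, 'fy': 495.2028, 'cx': 260.1404, 'cy': 190.5686, 'view': [[-0.9916, -0.1293, -0.0007, 0.5452], [0.0932, -0.7182, 0.6896, -0.1488], [-0.0896, 0.6837, 0.7242, -1.0847], [0.0, 0.0, 0.0, 1.0]]}
top {'fx': 498.1282, 'fy': 498.1282, 'cx': 254.7767, 'cy': 195.7526, 'view': [[0.0049, -0.9999, 0.0136, -0.0219], [0.9971, 0.0059, 0.0758, -0.5366], [-0.0758, 0.0132, 0.997, -1.3138], [0.0, 0.0, 0.0, 1.0]]}
```

View pics/side0.png

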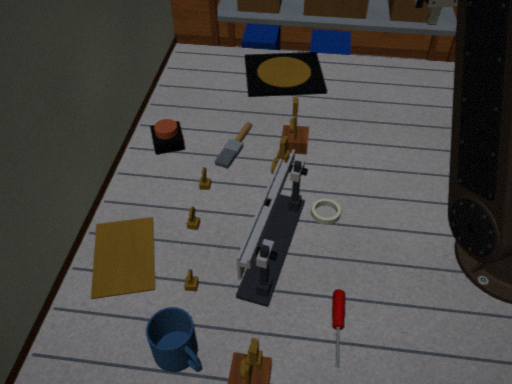

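View pics/top0.png

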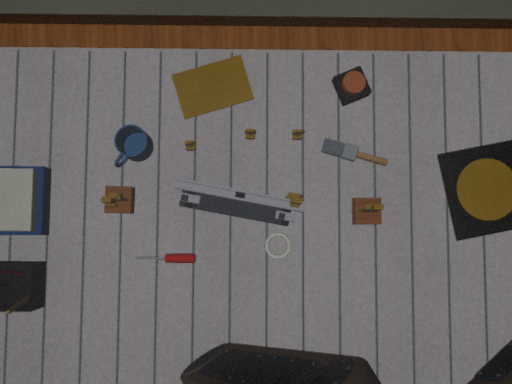

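The side view shows the rail running from (243,265) to (293,160), with the fixed carrier at its far end at (280,155). The blocks are at (250,370) and (295,138). In the top view the blocks are at (118,199) and (367,211), the rail runs from (178,185) to (300,213), and the fixed carrier is at (295,199). I'll zoom in next.

```bash
python3 - <<'E'
import cv2,numpy as np
t=cv2.imread("pics/top0.png");s=cv2.imread("pics/side0.png")
def c(i,x,y,w,h,k):return cv2.resize(i[y:y+h,x:x+w],None,fx=k,fy=k,interpolation=cv2.INTER_CUBIC)
A=np.hstack([c(t,93,175,50,50,5),c(t,342,185,50,50,5),c(t,270,180,50,50,5)])
B=np.hstack([c(s,225,334,50,50,5),c(s,270,95,50,50,5),c(s,265,130,50,50,5)])
cv2.imwrite("pics/crop0.png",np.clip(np.vstack([A,B])*1.6,0,255).astype(np.uint8))
E
```

```text
(no output)
```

View pics/crop0.png

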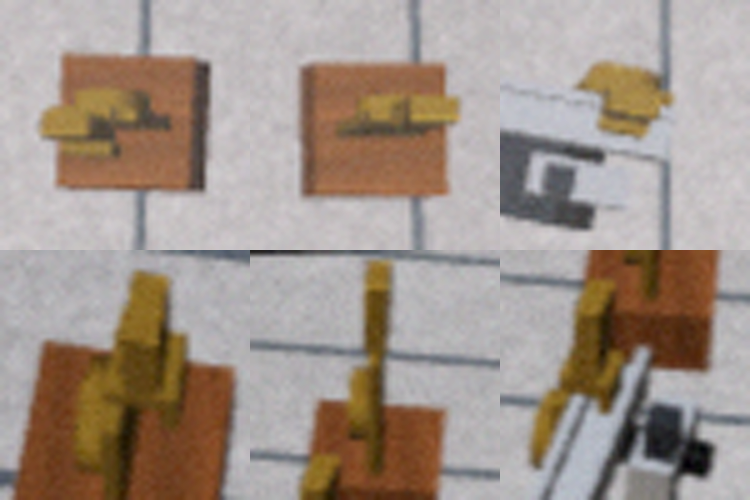

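The left (+y) block holds the hooked carrier: its bridge and tongue sit on the robot side and its disc faces +x. The dark spot on the rail at top (240,194) / side (268,202) looks like the notch. Its distance from the fixed carrier fits the 135 mm in the task.

```bash
cat > h.py <<'E'
import cv2,numpy as np
from plant import r
def ray(name,u,v,info=None):
    c=info or r.camera_info(name)
    a,b=(u-c["cx"])/c["fx"],(v-c["cy"])/c["fy"]
    if name=="wrist":
        t=np.hypot(a,b);k=np.sin(t)/t if t>1e-9 else 1;d=np.array([a*k,-b*k,-np.cos(t)])
    else: d=np.array([a,-b,-1.])
    V=np.array(c["view"]);R=V[:3,:3];o=-R.T@V[:3,3];d=R.T@d
    return o,d/np.linalg.norm(d)
def plane(name,u,v,z,info=None):
    o,d=ray(name,u,v,info);return o+d*(z-o[2])/d[2]
def tri(rays):
    A=sum(np.eye(3)-np.outer(d,d) for o,d in rays);b=sum((np.eye(3)-np.outer(d,d))@o for o,d in rays)
    return np.linalg.solve(A,b)
def proj(name,p,info=None):
    c=info or r.camera_info(name);V=np.array(c["view"]);q=V[:3,:3]@p+V[:3,3];q=q*[1,-1,-1]
    if name=="wrist":
        n=np.hypot(q[0],q[1]);s=np.arctan2(n,q[2])/n
    else: s=1/q[2]
    return c["cx"]+c["fx"]*q[0]*s,c["cy"]+c["fy"]*q[1]*s
E
python3 - <<'E'
from h import *
np.set_printoptions(precision=4,suppress=True)
print("tab",plane("top",106,199,.148),"side-tab",plane("side",225+148/5,334+28/5,.148))
print("block front-left corners",[plane("top",93+x/5,175+y/5,.038)[:2] for x,y in((62,55),(198,62),(193,190),(58,185))])
print("notch tri",tri([ray("top",240,195),ray("side",268,202)]))
# zoom the rail
t=cv2.imread("pics/top0.png");s=cv2.imread("pics/side0.png")
a=cv2.resize(t[170:235,165:325],None,fx=5,fy=5,interpolation=cv2.INTER_CUBIC)
b=cv2.resize(s[140:280,215:315],None,fx=2.4,fy=2.4,interpolation=cv2.INTER_CUBIC)
b2=cv2.resize(s[180:225,240:305],None,fx=5,fy=5,interpolation=cv2.INTER_CUBIC)
m=np.zeros((325+340,800,3),np.uint8)[:600]
m=np.zeros((600,800,3),np.uint8);m[:325]=a;b=b[:270];m[325:325+b.shape[0],:240]=b;m[325:550,250:575]=b2
cv2.imwrite("pics/rail0.png",np.clip(m*1.4,0,255).astype(np.uint8))
E
```

```text
tab [0.5171 0.3414 0.148 ] side-tab [0.5151 0.3348 0.148 ]
block front-left corners [array([0.5589, 0.3753]), array([0.5556, 0.3037]), array([0.4881, 0.3048]), array([0.4903, 0.3755])]
notch tri [0.5305 0.0189 0.1293]
```

View pics/rail0.png

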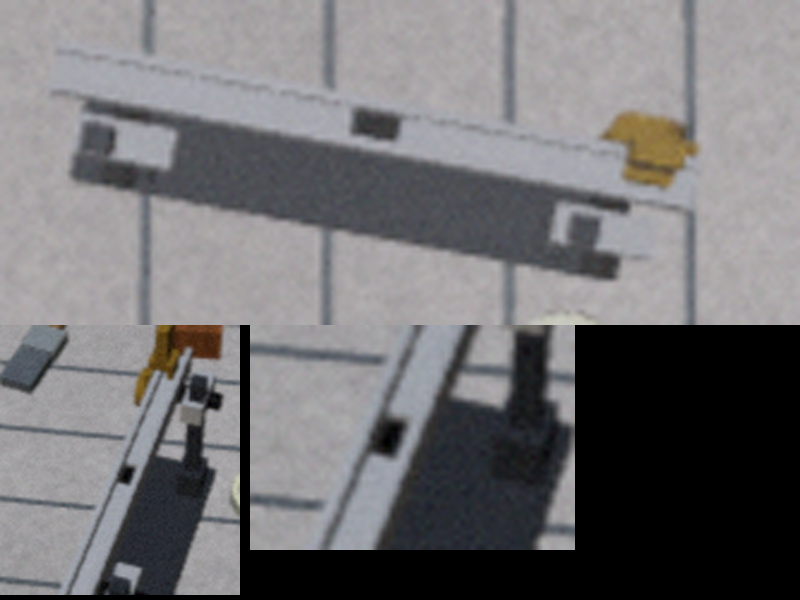

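The close-up shows the notch as a dark patch at top (240.2,194.8) and side (267.5,202). The lip is the thin strip on the far (+x) side. I'm moving over the rail for a wrist view.

>>> jog_arm --deltas '[[[1, 4, 4.5, 1.5, 0.16], [1, 4, 4.5, 1.5, 0.16], [1, 4, 4.5, 1.5, 0.16], [1, 4, 4.5, 1.5, 0.16], [1, 4, 4.5, 1.5, 0.16], [1, 4, 4.5, 1.5, 0.16], [1, 4, 4.5, 1.5, 0.16], [1, 4, 4.5, 1, 0.16]]]'

```text
time_s: 1.1
tcp_pos: [0.495, -0.2904, 0.3611]
eef_rot: [-180.0, -0.0, -91.4]
contact_force: [-0.0, -1.8, -0.6]
gripper_width: 0.088
gripper_force: 0.0
```

>>> jog_arm --deltas '[[[1, 0.5, 6, 0, 0], [1, 0.5, 6, 0, 0], [1, 0, 6, 0, 0], [1, 0, 6, 0, 0], [1, 0, 5, 0, 0], [1, 0, 0, 0, 0]]]'

```text
time_s: 1.85
tcp_pos: [0.5038, 0.0007, 0.3601]
eef_rot: [180.0, 0.0, -91.5]
contact_force: [0.3, -1.1, -0.1]
gripper_width: 0.0875
gripper_force: 0.0
```

```bash
python3 - <<'E'
from h import *
s=r.get_state();print(s["time_s"],s["tcp_pos"],s["eef_rot"],s["joints"])
c=r.camera_info("wrist");i=r.capture("wrist");cv2.imwrite("pics/w1.png",i);np.save("w1.npy",c,allow_pickle=True);print(c)
for p in([.5305,.019,.14],[.514,.34,.148]):print(proj("wrist",np.array(p),c))
E
```

```text
1.85 [0.50376411 0.00072528 0.3600848 ] [ 1.79976791e+02  2.13123540e-02 -9.14706876e+01] [ 2.24393246e+01  9.05549133e-01 -9.14454143e+00 -2.93392358e-02
 -7.99624904e+01 -2.39048911e+01]
{'fx': 297.3186396354542, 'fy': 297.3186396354542, 'cx': 251.08796885393525, 'cy': 190.14806094036499, 'view': array([[-9.99689070e-01,  2.49224131e-02,  7.97668902e-04,
         5.03513886e-01],
       [-2.39499985e-02, -9.50797276e-01, -3.08886610e-01,
         8.60664697e-02],
       [-6.93977828e-03, -3.08809673e-01,  9.51098536e-01,
        -4.97994832e-01],
       [ 0.00000000e+00,  0.00000000e+00,  0.00000000e+00,
         1.00000000e+00]])}
(np.float64(230.2940526865794), np.float64(180.5961926129822))
(np.float64(250.10112367708513), np.float64(358.10782585393997))
```

View pics/w1.png

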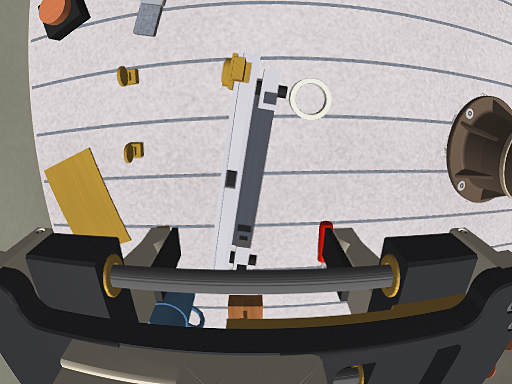

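The wrist view shows the rail from (240,60) to (222,268), the notch at about (231,180) and the fixed carrier at (235,72). Next I'll pin down the notch and lip numerically.

```bash
python3 - <<'E'
from h import *
np.set_printoptions(precision=4,suppress=True)
w=cv2.imread("pics/w1.png");t=cv2.imread("pics/top0.png");s=cv2.imread("pics/side0.png")
c=np.load("w1.npy",allow_pickle=True).item()
g=lambda i:cv2.cvtColor(i,cv2.COLOR_BGR2GRAY).astype(int)
W,T,S=g(w),g(t),g(s)
for v in(110,140,205):print("w",v,W[v,214:262])
print("T");print(T[189:201,233:248]);print("W");print(W[167:193:2,220:244]);print("S");print(S[196:209,259:278])
for x in (200,220,260):print("T col",x,T[180:212,x])
E
```

```text
w 110 [200 203 206 208 205 204 209 210 212 216 216 213 212 212 213 211 211 210
 211 213 217 141 221 217 215 215 215 215 215 215 215 215 214 211 211 212
 217 195 112  76  82  81  83  86  84  81  83  81]
w 140 [207 215 219 219 217 217 221 219 219 217 217 215 208 209 210 208 179 185
 218 216 215 215 216 215 215 215 215 216 213 209 210 214 209 157  73  80
  80  84  85  85  85  82  84  84  84  86  86  83]
w 205 [201 201 206 214 213 213 216 206 185 215 213 211 210 210 210 210 211 211
 211 211 212 214 217 177  67  80  82  86  85  85  83  83  83  83  83  85
  84  85  84  83  83  83  76 104 173 207 204 206]
T
[[122 121 123 123 119 120 123 121 120 122 119 119 119 121 120]
 [116 113 118 120 121 119 121 119 122 120 121 120 120 119 116]
 [118 116 103  91  87  96 108 108 116 120 120 121 120 117 121]
 [121 121  90  64  54  60  70  72  80  86  89 105 108 118 119]
 [121 122  90  51  49  43  49  49  46  54  56  70  86 101 107]
 [120 120  85  50  45  42  41  39  42  44  45  53 100 115 115]
 [118 114  76  52  40  45  44  46  43  47  43  60 109 120 120]
 [122 119  76  57  48  39  44  45  45  45  46  67 1
[... 2359 characters left out ...]
11 104  80  42  34  31  31
   30]
 [115 117  98  67  80 106 105  94  77  69  93 114 100  56  35  35  32  26
   30]
 [115 108  82  69  98 113 116 116 111 111 115 114  91  46  35  34  32  30
   33]
 [120  96  66  81 110 111 114 114 117 116 117 104  80  38  33  32  32  26
   27]]
T col 200 [115 115 119 121  99 117 123 123 123 121 120 119 105  72  61  62  80  84
  73  68  63  59  57  55  57  53  56  55  55  67 107 122]
T col 220 [121 121 117 114 114 116 123 124 120 119 118 121 119 120 119 120  86  59
  57  56  57  59  56  54  54  58  54  56  60  55  58  60]
T col 260 [120 123 122 121 120 117 117 116 117 120 120 124 124 120 122 100 114 121
 120 124 124 118 120 114  77  58  56  58  54  56  54  57]
```

```bash
python3 - <<'E'
from h import *
np.set_printoptions(precision=4,suppress=True)
c=np.load("w1.npy",allow_pickle=True).item()
R=[];N={}
for n,f,(x0,y0,x1,y1),th in(("wrist","w1",(222,168,240,191),130),("top","top0",(233,190,247,198),85),("side","side0",(262,197,273,206),60)):
    g=cv2.cvtColor(cv2.imread(f"pics/{f}.png"),cv2.COLOR_BGR2GRAY)[y0:y1,x0:x1]
    m=np.clip((2*th-20-g.astype(float))/(2*th-60),0,1) if 1 else 0
    v,u=np.mgrid[y0:y1,x0:x1];p=(m*u).sum()/m.sum(),(m*v).sum()/m.sum();N[n]=p
    R.append(ray(n,*p,c if n=="wrist" else None));print(n,np.array(p),m.sum())
for k in([0,1,2],[0,2],[1,2]):print(k,tri([R[j] for j in k]))
for z in(.127,.135,.143):print(z,[plane(n,*N[n],z,c if n=="wrist" else None)[:2] for n in N])
W=cv2.cvtColor(cv2.imread("pics/w1.png"),cv2.COLOR_BGR2GRAY).astype(float)
def sub(v,a,b): # dark-line centre
    q=np.clip(210-W[v,a:b],0,None);return (q*np.arange(a,b)).sum()/q.sum()
P=[]
for v in list(range(90,166,3))+list(range(195,230,3)):
    x=235-(v-110)*.145; a=int(x)-3
    q=W[v,a:a+8]
    k=a+q.argmin()
    if q.min()<205:P.append((sub(v,k-1,k+2),v))
X=np.array([plane("wrist",u,v,.14,c)[:2] for u,v in P])
f=np.polyfit(X[:,1],X[:,0],1)
for _ in range(3):
    e=np.polyval(f,X[:,1])-X[:,0];X=X[abs(e)<.0025];f=np.polyfit(X[:,1],X[:,0],1)
print("lip back line x=a*y+b",f,len(X),np.std(np.polyval(f,X[:,1])-X[:,0]),"yaw",np.degrees(-np.arctan(f[0])))
E
```

```text
wrist [230.4504 178.7545] 210.185
top [239.631  193.9483] 65.55454545454546
side [266.8513 201.6374] 50.333333333333336
[0, 1, 2] [0.5323 0.0195 0.1306]
[0, 2] [0.5321 0.0193 0.1305]
[1, 2] [0.5329 0.0198 0.1311]
0.127 [array([0.5312, 0.0202]), array([0.5329, 0.0198]), array([0.5336, 0.0161])]
0.135 [array([0.5306, 0.018 ]), array([0.5323, 0.0197]), array([0.5328, 0.0233])]
0.143 [array([0.53  , 0.0157]), array([0.5316, 0.0195]), array([0.532 , 0.0305])]
lip back line x=a*y+b [0.1796 0.5341] 38 0.00028355832474849686 yaw -10.181361387515075
```

>>> jog_arm --deltas '[[[1, 0.2, 5, 0, -0.013], [1, 0.2, 6, 0, 0], [1, 0.2, 6, 0, 0], [1, 0.2, 6, 0, 0], [1, 0.2, 6, 0, 0], [1, 0.1, 4.9, -3, 0], [1, 0, 0, -5, 0], [1, 0, 0, -4, 0]]]'

```text
time_s: 2.9
tcp_pos: [0.5151, 0.336, 0.2377]
eef_rot: [179.9, -0.1, -92.5]
contact_force: [0.1, -1.0, -0.1]
gripper_width: 0.0875
gripper_force: 0.0
```

```bash
python3 - <<'E'
from h import *
np.set_printoptions(precision=4,suppress=True)
s=r.get_state();print(s["time_s"],s["tcp_pos"],s["eef_rot"])
c=r.camera_info("wrist");i=r.capture("wrist");S=r.capture("side");cv2.imwrite("pics/w2.png",i)
u,v=proj("wrist",np.array([.514,.34,.148]),c);print("tab top proj",u,v)
us,vs=map(int,proj("side",np.array([.514,.34,.14])));print(us,vs)
y=max(0,vs-50)
S=cv2.resize(S[y:384,us-60:us+60],None,fx=4,fy=4)[:384]
m=np.zeros((384,992,3),np.uint8);m[:,:512]=i;m[:S.shape[0],512:]=S[:,:480]
cv2.imwrite("pics/w2s.png",cv2.resize(m,(800,310)))
E
```

```text
2.9 [0.5151 0.336  0.2377] [179.9059  -0.0976 -92.4942]
tab top proj 252.66200373605417 207.2655003591294
254 345
```

View pics/w2s.png

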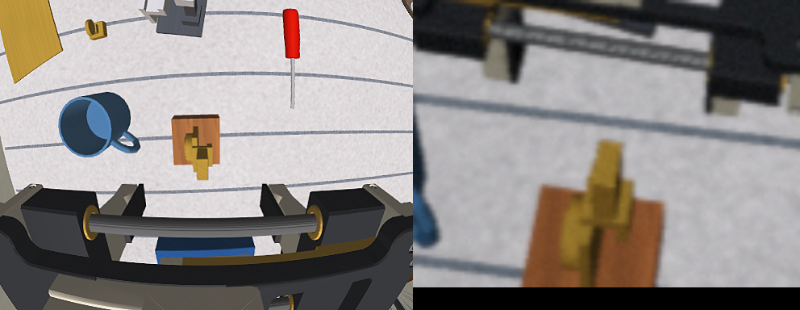

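The wrist view shows the hooked carrier in the block with its tab at scaled (203,150–180), where the projection predicted it. The disc is on the +x side. I'll measure the tab's extents.

```bash
python3 - <<'E'
from h import *
np.set_printoptions(precision=4,suppress=True)
c=r.camera_info("wrist")
w=cv2.imread("pics/w2.png");V=w.max(2).astype(int)
hsv=cv2.cvtColor(w,cv2.COLOR_BGR2HSV)
for v in range(180,228,2):print(v,V[v,236:268])
for y in(.328,.352):print(y,[np.round(proj("wrist",np.array([x,y,.148]),c),1) for x in(.508,.520)])
E
```

```text
180 [175 169 169 176 175 176 177 181 151  63 116 162 161 162 160 160 159 158
 150 153 129  71  73  74  71  67  90 150 183 181 179 182]
182 [185 170 116  65  78  87  87  90  95  94  84  84  83  83  85  86  92  97
  85  92 108 117 110 111 111 106 117 154 181 180 178 180]
184 [186 188 195 200 199 194 195 201 164  57  71  74  73  75  74  74  74  74
  73  69  96 164 196 193 191 189 189 183 175 180 177 182]
186 [184 185 188 191 189 187 188 190 148  62  74  76  77  77  76  79  78  77
  78  73  86 154 195 188 187 184 186 182 175 179 177 182]
188 [186 183 187 191 189 187 190 182 133  65  75  76  77  77  78  77  79  79
  79  74  68 142 197 187 188 185 185 180 174 178 178 180]
190 [186 184 187 191 189 188 191 173 108  70  75  77  77  76  78  79  78  80
  79  76  70 144 198 188 188 185 186 181 175 178 177 181]
192 [190 186 188 192 190 187 193 167  87  71  77  76  78  76  79  78  79  79
  79  76  70 122 178 189 188 185 186 181 173 179 178 180]
194 [194 192 190 191 189 189 192 165  85  70  76  76  77  77  76  78  78  78
  78  77  71 114 175 191 189 185 184 179 171 178 177 179]
196 [194 195 193 190
[... 1545 characters left out ...]
1 194 195 180 197 232 221 221 220 218 219 221 224 226]
220 [227 226 225 227 230 232 236 232 188 187 186 182 185 190 195 196 192 188
 185 185 189 179 196 229 220 219 219 219 217 219 223 224]
222 [225 225 227 230 231 231 231 228 203 187 187 190 192 188 185 187 190 195
 195 193 191 186 208 230 224 223 222 222 221 221 222 224]
224 [220 221 225 229 230 229 226 224 225 228 229 228 225 225 226 227 228 229
 230 229 229 230 228 228 227 230 230 228 226 224 223 223]
226 [222 223 225 227 225 221 219 220 222 223 221 219 218 220 223 226 227 228
 226 225 225 226 227 227 227 229 229 224 219 219 220 223]
0.328 [array([257.2, 196.9]), array([242.4, 197.6])]
0.352 [array([258.2, 224. ]), array([243.9, 224.6])]
```

>>> jog_arm --deltas '[[[1, -0.1, 0, -4, 0], [1, 0, 0, -3, 0], [1, 0, 0, 0, 0], [1, 0, 0, 0, 0]]]'

```text
time_s: 3.5
tcp_pos: [0.5154, 0.3372, 0.1728]
eef_rot: [-179.9, 0.1, -92.5]
contact_force: [0.3, 0.7, 0.5]
gripper_width: 0.0875
gripper_force: 0.0
```

>>> jog_arm --deltas '[[[1, -0.13, 0.22, 0, 0], [1, 0, 0, -2.1, 0], [1, 0, 0, -2, 0], [1, 0, 0, 0, 0], [1, 0, 0, 0, 0]]]'

```text
time_s: 4.12
tcp_pos: [0.5133, 0.3397, 0.1308]
eef_rot: [-179.9, 0.1, -92.4]
contact_force: [-0.0, 0.4, 0.3]
gripper_width: 0.0875
gripper_force: 0.0
```

>>> jog_arm --deltas '[[[0, 0.06, 0, 0.1, 0], [-0.5, 0, 0, 0, 0], [-1, 0, 0, 0, 0], [-1, 0, 0, 0, 0], [-1, 0, 0, 0, 0], [-1, 0, 0, 0, 0]]]' --force 25

```text
time_s: 4.88
tcp_pos: [0.5133, 0.339, 0.1303]
eef_rot: [180.0, -0.0, -92.5]
contact_force: [0.4, -1.1, -1.6]
gripper_width: 0.033
gripper_force: 0.0
```

>>> jog_arm --deltas '[[[-1, 0, 0, 0, 0], [-1, 0, 0, 0, 0], [-1, 0, 0, 0, 0], [-1, 0, 0, 0, 0], [-1, 0, 0, 0, 0]]]'

```text
time_s: 5.5
tcp_pos: [0.5138, 0.3391, 0.1304]
eef_rot: [-180.0, 0.0, -92.5]
contact_force: [4.7, -0.6, -2.5]
gripper_width: 0.012
gripper_force: 24.9
```

>>> jog_arm --deltas '[[[-1, 0, 0, 0.5, 0], [-1, 0, 0, 1, 0], [-1, 0, 0, 2, 0], [-1, 0, 0, 3, 0], [-1, 0, 0, 3, 0], [-1, 0, 0, 3, 0], [-1, 0, 0, 0, 0], [-1, 0, 0, 0, 0]]]'

```text
time_s: 6.5
tcp_pos: [0.5122, 0.3386, 0.2538]
eef_rot: [179.9, -0.1, -92.5]
contact_force: [0.3, -0.3, -4.1]
gripper_width: 0.0119
gripper_force: 25.0
```

>>> jog_arm --deltas '[[[-1, 0.5, -1, 3, 0], [-1, 0.7, -4.2, 2, -0.03], [-1, 0.7, -5.2, 0, -0.03], [-1, 0.7, -5.2, 0, -0.03], [-1, 0.7, -5.2, 0, -0.03], [-1, 0.7, -5.2, 0, -0.015], [-1, 0.5, -4.2, 0, 0], [-1, 0.4, -2.2, 0, 0]]]'

```text
time_s: 7.5
tcp_pos: [0.5613, 0.013, 0.3034]
eef_rot: [179.8, -0.1, -100.3]
contact_force: [-0.2, 0.3, -3.5]
gripper_width: 0.0119
gripper_force: 25.0
```

>>> jog_arm --deltas '[[[-1, 0, 0, 0, 0], [-1, 0, 0, 0, 0]]]'

```text
time_s: 7.75
tcp_pos: [0.5618, 0.0153, 0.3041]
eef_rot: [179.9, -0.0, -100.2]
contact_force: [-0.6, 0.2, -3.0]
gripper_width: 0.0116
gripper_force: 25.0
```

```bash
python3 - <<'E'
from h import *
s=r.get_state();print(s["time_s"],s["tcp_pos"],s["eef_rot"],s["contact_force"],s["moment"])
i=r.capture("wrist");S=r.capture("side");T=r.capture("top")
cv2.imwrite("pics/s3.png",S);cv2.imwrite("pics/t3.png",T)
m=np.zeros((384,896,3),np.uint8);m[:,:512]=i;m[:,512:]=cv2.resize(S[100:260,190:350],(384,384),interpolation=cv2.INTER_CUBIC)
cv2.imwrite("pics/m3.png",cv2.resize(m,(800,343)))
E
```

```text
7.75 [0.56178883 0.01532833 0.30410448] [ 1.79879850e+02 -3.31012889e-02 -1.00215440e+02] [-0.62270365  0.18866669 -3.04982971] [0.05067266 0.13602559 0.01713515]
```

View pics/m3.png

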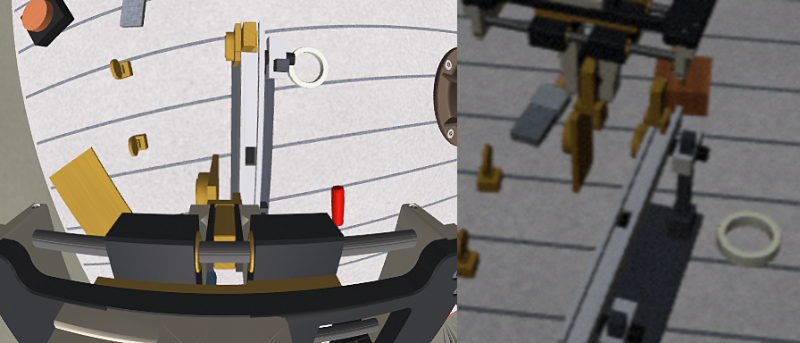

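The wrist view shows the carrier held upright between the fingers, with the rail parallel to the tool. The notch is at scaled (250,155). I'll measure the notch again from this pose.

```bash
python3 - <<'E'
from h import *
np.set_printoptions(precision=4,suppress=True)
s=r.get_state();c=r.camera_info("wrist");i=r.capture("wrist");cv2.imwrite("pics/w4.png",i)
W=cv2.cvtColor(i,cv2.COLOR_BGR2GRAY).astype(float)
x0,y0,x1,y1=272,160,290,190
g=W[y0:y1,x0:x1];b=(g<120).astype(np.uint8)
n,l,st,ce=cv2.connectedComponentsWithStats(b);print(st,ce+[x0,y0])
k=1+st[1:,4].argmax();u,v=ce[k]+[x0,y0]
for z in(.127,.1305,.134):print(z,plane("wrist",u,v,z,c),plane("side",266.85,201.64,z),plane("top",239.63,193.95,z))
print(tri([ray("wrist",u,v,c),ray("side",266.85,201.64)]), tri([ray("wrist",u,v,c),ray("side",266.85,201.64),ray("top",239.63,193.95)]))
for v in(120,135,150,200):print(v,W[v,262:300].astype(int))
for v in range(160,192,3):print(v,W[v,266:298].astype(int))
E
```

```text
[[  0   0  18  30 279]
 [  3   0  14  27 261]] [[279.6989 175.3082]
 [281.3563 173.636 ]]
0.127 [0.529  0.0204 0.127 ] [0.5336 0.0161 0.127 ] [0.5329 0.0198 0.127 ]
0.1305 [0.5292 0.0194 0.1305] [0.5333 0.0192 0.1305] [0.5326 0.0198 0.1305]
0.134 [0.5294 0.0184 0.134 ] [0.5329 0.0224 0.134 ] [0.5323 0.0197 0.134 ]
[0.5312 0.0195 0.1311] [0.5317 0.0196 0.1313]
120 [ 92  90  89  89  93  97  95  79 226 227 222 221 220 220 226 225 226 226
 226 226 225 226 226 226 226 232 212  97 193 228 222 222 226 219 140  81
  88  87]
135 [ 93  89  87  88  94  98  90 108 211 227 222 221 221 222 225 225 225 224
 225 225 225 225 225 225 228 240 111 123 236 224 221 223 225 180  75  89
  89  89]
150 [ 92  89  86  88  96  98  86 164 223 225 221 221 220 223 225 224 225 224
 224 224 225 225 225 225 231 214  97 185 226 222 221 225 241  76  88  89
  89  90]
200 [ 91  88  87  95  98  88 150 223 227 224 223 223 222 222 221 221 221 221
 221 221 221 222 227 210 121 192 229 223 223 229 206 119  82  89  91  90
  88  90]
160 [ 96  98  84 162 224 224 222 222 221 223 225 224 225 224 225 224 224 224
 224 226 235 162 108 
[... 686 characters left out ...]
 226 211 118  81  88  90]
178 [ 98  94 103 189 232 225 225 232 203  94  34  46  46  48  48  48  47  47
  40  86  99  81 203 230 222 223 228 215 122  82  89  90]
181 [ 98  93 103 188 232 224 224 233 196  62  35  43  43  43  43  42  43  41
  49  87  96 110 207 229 222 223 231 188 105  83  89  90]
184 [ 97  92 128 206 230 224 224 228 202 134 130 132 133 132 132 133 132 131
 132 133 112 106 205 229 223 223 232 183 103  85  89  91]
187 [ 96  90 126 204 231 224 223 223 222 222 222 221 222 221 221 222 222 222
 223 230 173 132 213 227 222 223 234 168  91  88  90  90]
190 [100  91 125 204 231 224 223 223 222 220 220 221 221 220 220 221 221 221
 223 231 163 122 211 227 223 225 237 150  77  87  91  90]
```

```bash
python3 - <<'E'
from h import *
np.set_printoptions(precision=4,suppress=True)
c=r.camera_info("wrist")
for u,z in((268.8,.141),(274.7,.141),(285.,.131),(287.5,.143),(293.7,.143)):print(u,plane("wrist",u,174,z,c))
c1=np.load("w1.npy",allow_pickle=True).item()
for u,z in((225.4,.141),(236,.143),(240.9,.143)):print("w1",u,plane("wrist",u,179,z,c1))
for v,z in((165,.131),(183.8,.131)):print("notch ends",plane("wrist",280,v,z,c))
for v in(170,187.2):print("w1 ends",plane("wrist",231,v,.131,c1))
E
```

```text
268.8 [0.5432 0.0146 0.141 ]
274.7 [0.537  0.0157 0.141 ]
285.0 [0.5255 0.0204 0.131 ]
287.5 [0.5237 0.0175 0.143 ]
293.7 [0.5172 0.0186 0.143 ]
w1 225.4 [0.5365 0.0165 0.141 ]
w1 236 [0.523  0.0163 0.143 ]
w1 240.9 [0.5169 0.0164 0.143 ]
notch ends [0.5294 0.0094 0.131 ]
notch ends [0.5325 0.0305 0.131 ]
w1 ends [0.5297 0.0075 0.131 ]
w1 ends [0.5307 0.0306 0.131 ]
```

>>> jog_arm --deltas '[[[-1, 0, 0, -2, 0], [-1, 0, 0, -3, 0], [-1, 0, 0, -3, 0], [-1, 0, 0, -2, 0], [-1, 0, 0, 0, 0], [-1, 0, 0, 0, 0]]]'

```text
time_s: 8.7
tcp_pos: [0.563, 0.0155, 0.2064]
eef_rot: [-179.9, 0.0, -100.2]
contact_force: [-0.3, -0.5, -2.9]
gripper_width: 0.0115
gripper_force: 25.0
```

>>> jog_arm --deltas '[[[-1, -0.6, 0.06, 0, 0], [-1, -0.6, 0.06, 0, 0], [-1, -0.6, 0.06, 0, 0], [-1, -0.4, 0.05, 0, 0], [-1, 0, 0, 0, 0], [-1, 0, 0, 0, 0]]]'

```text
time_s: 9.45
tcp_pos: [0.5405, 0.0174, 0.2054]
eef_rot: [-180.0, 0.0, -100.2]
contact_force: [-0.5, -0.1, -2.5]
gripper_width: 0.012
gripper_force: 25.0
```

```bash
python3 - <<'E'
from h import *
s=r.get_state();print(s["time_s"],s["tcp_pos"],s["contact_force"],s["moment"])
S=r.capture("side")
u,v=map(int,proj("side",np.array([.541,.018,.15])));print(u,v)
cv2.imwrite("pics/s5.png",np.clip(cv2.resize(S[v-45:v+45,u-60:u+60],None,fx=6,fy=6,interpolation=cv2.INTER_CUBIC)*1.5,0,255).astype(np.uint8))
E
```

```text
9.45 [0.54047504 0.01738786 0.20544206] [-0.51538528 -0.1159349  -2.48382343] [-0.03555913  0.09351272 -0.0022131 ]
263 194
```

View pics/s5.png

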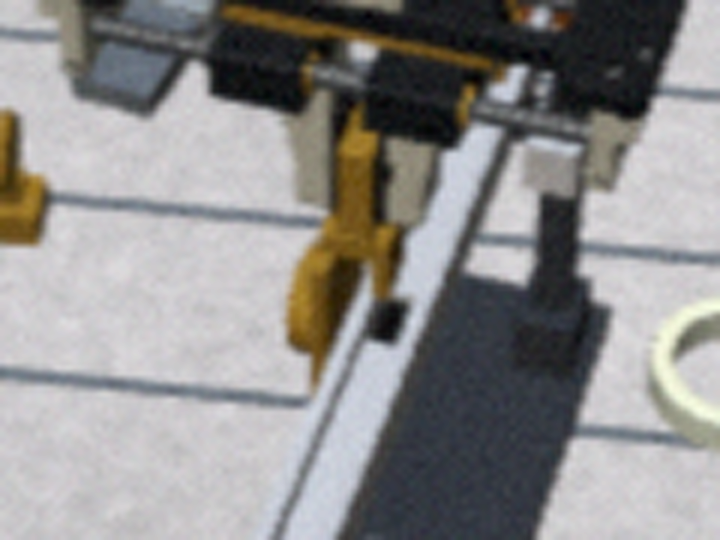

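The side view shows the throat straddling the lip, the plate in front of it, and the tongue above the dark notch at crop (388,320). I'm lowering gently.

>>> jog_arm --deltas '[[[-1, 0, 0, -0.4, 0], [-1, 0, 0, -0.4, 0], [-1, 0, 0, -0.3, 0], [-1, 0, 0, -0.2, 0], [-1, 0, 0, 0, 0]]]'

```text
time_s: 10.12
tcp_pos: [0.5403, 0.0173, 0.1922]
eef_rot: [180.0, -0.0, -100.2]
contact_force: [0.4, -0.3, -3.4]
gripper_width: 0.0119
gripper_force: 25.0
```

>>> jog_arm --deltas '[[[-1, 0, 0, -0.2, 0], [-1, 0, 0, -0.2, 0], [-1, 0, 0, 0, 0]]]'

```text
time_s: 10.5
tcp_pos: [0.5402, 0.0173, 0.1882]
eef_rot: [180.0, -0.0, -100.2]
contact_force: [-0.6, -0.3, -3.6]
gripper_width: 0.0119
gripper_force: 25.0
```

>>> jog_arm --deltas '[[[-1, 0, 0, -0.15, 0], [-1, 0, 0, -0.15, 0], [-1, 0, 0, 0, 0]]]'

```text
time_s: 10.88
tcp_pos: [0.5402, 0.0173, 0.1852]
eef_rot: [180.0, -0.0, -100.2]
contact_force: [0.2, 0.4, -3.3]
gripper_width: 0.0122
gripper_force: 25.0
```

>>> jog_arm --deltas '[[[-1, 0, 0, -0.1, 0], [-1, 0, 0, -0.1, 0], [-1, 0, 0, 0, 0]]]'

```text
time_s: 11.25
tcp_pos: [0.5402, 0.0173, 0.1832]
eef_rot: [180.0, -0.0, -100.2]
contact_force: [-0.6, 1.0, -2.6]
gripper_width: 0.012
gripper_force: 25.0
```

>>> jog_arm --deltas '[[[-1, 0, 0, -0.1, 0], [-1, 0, 0, 0, 0]]]'

```text
time_s: 11.5
tcp_pos: [0.5403, 0.0173, 0.1823]
eef_rot: [180.0, -0.0, -100.2]
contact_force: [0.5, 0.4, -3.4]
gripper_width: 0.0119
gripper_force: 25.0
```

>>> jog_arm --deltas '[[[-1, 0, 0, -0.1, 0], [-1, 0, 0, 0, 0]]]'

```text
time_s: 11.75
tcp_pos: [0.5403, 0.0173, 0.1813]
eef_rot: [180.0, -0.0, -100.2]
contact_force: [0.0, 1.1, -2.4]
gripper_width: 0.0115
gripper_force: 25.0
```

>>> jog_arm --deltas '[[[-1, 0, 0, -0.1, 0], [-1, 0, 0, 0, 0]]]'

```text
time_s: 12.0
tcp_pos: [0.5404, 0.0173, 0.1805]
eef_rot: [-180.0, 0.0, -100.2]
contact_force: [-0.4, 0.5, -1.4]
gripper_width: 0.0119
gripper_force: 25.0
```

>>> jog_arm --deltas '[[[-1, 0, 0, -0.1, 0], [-1, 0, 0, 0, 0]]]'

```text
time_s: 12.25
tcp_pos: [0.5405, 0.0173, 0.1796]
eef_rot: [-180.0, 0.0, -100.2]
contact_force: [-0.6, -0.0, 2.0]
gripper_width: 0.012
gripper_force: 25.0
```

>>> jog_arm --deltas '[[[-1, 0, 0, -0.05, 0], [-1, 0, 0, 0, 0]]]'

```text
time_s: 12.5
tcp_pos: [0.5405, 0.0173, 0.1791]
eef_rot: [-180.0, 0.0, -100.2]
contact_force: [-1.4, -0.3, 1.5]
gripper_width: 0.012
gripper_force: 25.0
```

>>> jog_arm --deltas '[[[-1, 0.02, 0.1, 0.05, 0], [-1, 0, 0, 0, 0]]]'

```text
time_s: 12.75
tcp_pos: [0.5406, 0.0181, 0.1795]
eef_rot: [-180.0, -0.0, -100.2]
contact_force: [-0.6, -2.3, 1.1]
gripper_width: 0.0117
gripper_force: 25.0
```

>>> jog_arm --deltas '[[[-1, 0.02, 0.1, 0, 0], [-1, 0, 0, 0, 0]]]'

```text
time_s: 13.0
tcp_pos: [0.5408, 0.0192, 0.1794]
eef_rot: [-180.0, -0.0, -100.2]
contact_force: [-0.3, -4.3, 2.2]
gripper_width: 0.0119
gripper_force: 25.0
```

>>> jog_arm --deltas '[[[-1, 0.02, 0.1, 0, 0], [-1, 0, 0, 0, 0]]]'

```text
time_s: 13.25
tcp_pos: [0.541, 0.0204, 0.1794]
eef_rot: [-180.0, -0.0, -100.2]
contact_force: [-0.7, -3.2, 2.6]
gripper_width: 0.012
gripper_force: 25.0
```

>>> jog_arm --deltas '[[[-1, -0.04, -0.2, 0.1, 0], [-1, -0.04, -0.2, 0, 0], [-1, 0, 0, 0, 0]]]'

```text
time_s: 13.62
tcp_pos: [0.5401, 0.0165, 0.1802]
eef_rot: [180.0, 0.0, -100.2]
contact_force: [-0.1, 0.2, -2.4]
gripper_width: 0.0119
gripper_force: 25.0
```

>>> jog_arm --deltas '[[[-1, -0.02, -0.1, -0.05, 0], [-1, 0, 0, 0, 0]]]'

```text
time_s: 13.88
tcp_pos: [0.5394, 0.0151, 0.1793]
eef_rot: [179.9, -0.0, -100.2]
contact_force: [-0.2, -0.7, -3.1]
gripper_width: 0.012
gripper_force: 25.0
```

>>> jog_arm --deltas '[[[-1, -0.02, -0.1, -0.05, 0], [-1, 0, 0, 0, 0]]]'

```text
time_s: 14.12
tcp_pos: [0.5395, 0.0142, 0.1791]
eef_rot: [180.0, -0.0, -100.2]
contact_force: [0.6, 1.1, -3.1]
gripper_width: 0.0119
gripper_force: 25.0
```

>>> jog_arm --deltas '[[[-1, 0, 0, -0.1, 0], [-1, 0, 0, 0, 0]]]'

```text
time_s: 14.38
tcp_pos: [0.5397, 0.0143, 0.1783]
eef_rot: [180.0, -0.0, -100.2]
contact_force: [-0.4, -0.4, -3.4]
gripper_width: 0.0116
gripper_force: 25.0
```

>>> jog_arm --deltas '[[[-1, 0, 0, -0.1, 0], [-1, 0, 0, 0, 0]]]'

```text
time_s: 14.62
tcp_pos: [0.5397, 0.0144, 0.1773]
eef_rot: [180.0, -0.0, -100.2]
contact_force: [-0.6, 1.0, -2.5]
gripper_width: 0.0119
gripper_force: 25.0
```

```bash
python3 - <<'E'
from h import *
s=r.get_state();print(s["time_s"],s["tcp_pos"],s["contact_force"],s["moment"])
S=r.capture("side");u,v=263,194
cv2.imwrite("pics/s6.png",np.clip(cv2.resize(S[v-35:v+35,u-40:u+40],None,fx=8,fy=8,interpolation=cv2.INTER_CUBIC)*1.5,0,255).astype(np.uint8))
E
```

```text
14.625 [0.53972939 0.01436366 0.17732614] [-0.56534823  0.97389883 -2.53479346] [-0.01539619  0.13028039  0.01746458]
```

View pics/s6.png

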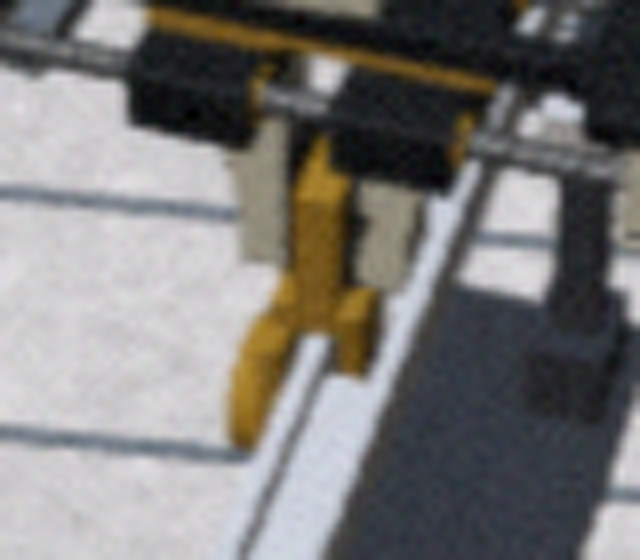

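The side view shows the tongue in the channel behind the lip at crop (352,375), with the plate in front. It is already below floor level with no load, so it's entering the notch.

>>> jog_arm --deltas '[[[-1, 0, 0, -0.1, 0], [-1, 0, 0, -0.1, 0], [-1, 0, 0, 0, 0]]]'

```text
time_s: 15.05
tcp_pos: [0.5398, 0.0144, 0.1753]
eef_rot: [-180.0, 0.0, -100.2]
contact_force: [-0.8, 0.3, -1.7]
gripper_width: 0.0121
gripper_force: 25.0
```

>>> jog_arm --deltas '[[[-1, 0, 0, -0.1, 0], [-1, 0, 0, 0, 0]]]'

```text
time_s: 15.3
tcp_pos: [0.5398, 0.0144, 0.1743]
eef_rot: [-180.0, 0.0, -100.2]
contact_force: [0.1, -0.1, -1.4]
gripper_width: 0.0119
gripper_force: 25.0
```

>>> jog_arm --deltas '[[[-1, 0, 0, -0.1, 0], [-1, 0, 0, 0, 0]]]'

```text
time_s: 15.55
tcp_pos: [0.5398, 0.0144, 0.1733]
eef_rot: [-180.0, 0.0, -100.2]
contact_force: [-0.0, 0.9, -2.0]
gripper_width: 0.0118
gripper_force: 25.0
```

>>> jog_arm --deltas '[[[-1, 0, 0, -0.05, 0], [-1, 0, 0, 0, 0]]]'

```text
time_s: 15.8
tcp_pos: [0.5398, 0.0144, 0.1729]
eef_rot: [-180.0, 0.0, -100.2]
contact_force: [-0.7, 0.4, -2.7]
gripper_width: 0.0122
gripper_force: 25.0
```

Floor contact was at about 0.1803, so home should be near 0.172.

>>> jog_arm --deltas '[[[-1, 0, 0, -0.06, 0], [-1, 0, 0, 0, 0]]]'

```text
time_s: 16.05
tcp_pos: [0.5398, 0.0144, 0.1724]
eef_rot: [-180.0, 0.0, -100.2]
contact_force: [-0.2, -0.2, -0.4]
gripper_width: 0.012
gripper_force: 25.0
```

>>> jog_arm --deltas '[[[-1, 0, 0, -0.05, 0], [-1, 0, 0, 0, 0]]]'

```text
time_s: 16.3
tcp_pos: [0.5398, 0.0144, 0.1719]
eef_rot: [-180.0, 0.0, -100.2]
contact_force: [-0.9, 0.1, 0.8]
gripper_width: 0.012
gripper_force: 25.0
```

>>> jog_arm --deltas '[[[-1, 0, 0, -0.05, 0], [-1, 0, 0, 0, 0]]]'

```text
time_s: 16.55
tcp_pos: [0.5398, 0.0143, 0.1715]
eef_rot: [-180.0, 0.0, -100.2]
contact_force: [-2.1, 1.1, 3.0]
gripper_width: 0.0121
gripper_force: 25.0
```

>>> jog_arm --deltas '[[[-1, 0, 0, 0.05, 0], [-1, 0, 0, 0, 0], [-1, 0, 0, 0, 0]]]' --force 5

```text
time_s: 16.92
tcp_pos: [0.5398, 0.0144, 0.1718]
eef_rot: [-180.0, 0.0, -100.2]
contact_force: [-1.1, 0.6, 1.1]
gripper_width: 0.012
gripper_force: 5.0
```

>>> jog_arm --deltas '[[[-0.6, 0, 0, 0, 0], [-0.5, 0, 0, 0, 0], [-0.3, 0, 0, 0, 0], [-0.1, 0, 0, 0, 0], [0.1, 0, 0, 0, 0], [0.1, 0, 0, 0, 0]]]'

```text
time_s: 17.68
tcp_pos: [0.5397, 0.0143, 0.1717]
eef_rot: [180.0, 0.0, -100.2]
contact_force: [-0.5, -0.3, -0.3]
gripper_width: 0.0473
gripper_force: 0.0
```

```bash
python3 - <<'E'
from h import *
s=r.get_state();print(s["time_s"],s["tcp_pos"],s["contact_force"],s["gripper_width"])
S=r.capture("side");u,v=263,194
cv2.imwrite("pics/s7.png",np.clip(cv2.resize(S[v-35:v+35,u-40:u+40],None,fx=8,fy=8,interpolation=cv2.INTER_CUBIC)*1.5,0,255).astype(np.uint8))
E
```

```text
17.675 [0.53970447 0.0143391  0.1717492 ] [-0.54818989 -0.26468201 -0.27240473] 0.047308871535577196
```

View pics/s7.png

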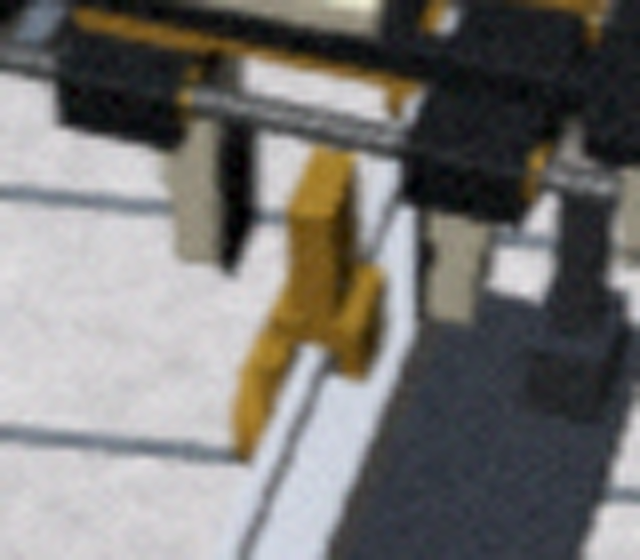

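The carrier now hangs by its bridge on the lip with the fingers open and no wrist force. I'm retreating straight up.

>>> jog_arm --deltas '[[[0.1, 0, 0, 1, 0], [0.1, 0, 0, 2, 0], [0.1, 0, 0, 3, 0], [0.1, 0, 0, 4, 0], [0.1, 0, 0, 4, 0], [0.1, 0, 0, 0, 0], [0.1, 0, 0, 0, 0], [0.1, 0, 0, 0, 0]]]'

```text
time_s: 18.73
tcp_pos: [0.5392, 0.0142, 0.3109]
eef_rot: [179.9, -0.0, -100.2]
contact_force: [1.3, -0.0, -0.5]
gripper_width: 0.0481
gripper_force: 0.0
```

```bash
python3 - <<'E'
from h import *
s=r.get_state();print(s["time_s"],s["tcp_pos"],s["contact_force"])
S=r.capture("side")
hsv=cv2.cvtColor(S,cv2.COLOR_BGR2HSV);m=cv2.inRange(hsv,(15,120,40),(32,255,255))
n,l,st,ce=cv2.connectedComponentsWithStats(m[150:240,230:300])
print([(a+[230,150,0,0,0]).tolist() for a in st[1:] if a[4]>15])
a=cv2.inRange(cv2.cvtColor(cv2.imread("pics/s7.png"),cv2.COLOR_BGR2HSV),(15,120,60),(32,255,255))
b=cv2.inRange(cv2.cvtColor(np.clip(cv2.resize(S[159:229,223:303],None,fx=8,fy=8,interpolation=cv2.INTER_CUBIC)*1.5,0,255).astype(np.uint8),cv2.COLOR_BGR2HSV),(15,120,60),(32,255,255))
a,b=a[200:],b[200:];print("brass overlap IoU before/after retreat",((a>0)&(b>0)).sum()/((a>0)|(b>0)).sum())
E
```

```text
18.725 [0.53922966 0.01422974 0.31092469] [ 1.30091418 -0.0169081  -0.51346788]
[[272, 150, 18, 23, 151], [252, 178, 18, 38, 260]]
brass overlap IoU before/after retreat 0.9382828810020877
```

The carrier did not move during the retreat, so I'm handing in.

```bash
python3 -c "
from plant import r
print(r.close_job())"
```

```text
the job is handed in; nothing more can be done
None
```

The carrier hangs by its bridge on the lip with its tongue in the notch, the arm has let go and is clear, and the job was handed in at about 19 s; no verdict was returned.

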